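# Shift a rail hanger to the middle station and hang the button basket from it

## Robot

A 6-joint arm with a two-finger parallel gripper is mounted at the origin on the work surface. World frame = base frame: x ahead of the robot, y to its left, z up, the work surface at z = 0. Lengths are in m, angles in degrees, forces in N, time in s.
With the tool pointing down it reaches from about 0.325 to 0.9 m from the base axis. Payload 6.1 kg.
Tool frame: the origin (TCP) lies midway between the tips of the shut fingers; the grasp point (between the pads) lies behind it (hold_point_z is the z of the grasp point in the tool frame, in m); z points along the fingers, y is the line along which they close (so a half turn about z gives the same grasp; the last joint's range is limited). The gripper opens to 85 mm and grips with 20 to 120 N. Pads are 22 mm wide; open, the fingers measure 114 mm over their backs; the gripper's body (76 mm by 85 mm) begins 54 mm behind the grasp point. The pads swing forward as they close: fully open they stand 13 mm farther back than shut.
Start: joints at [64.509, 12.628, 87.462, -0, 79.91, -7.225], TCP at [0.196, 0.594, 0.231] pointing down, gripper open.
Joint ranges: [-170.65, 170.65], [-52.31, 119.04], [5.05, 147.46], [-71.25, 251.25], [11.57, 151.72], [-153.62, 153.62]. Speed limits (degrees/s): [147.25, 147.25, 172.46, 180, 180, 180].

## Interface

Orientations are given as [roll, pitch, yaw] about the fixed x, y, z axes, in that order (R = Rz(yaw) Ry(pitch) Rx(roll)).
In Python, from rig import get_state, get_image, job_done, hold_point_z gives the robot as it stands. The module is installed in compiled form; this text tells all that it offers.
- The arm moves only by the tool carry_out, never from a script. Its argument "plan" is a list of rows, each a list of 7 numbers: the opening, from 0 (shut) to 1 (fully open), then the shift along the world's x, y, z in m, then the turn, a rotation vector about the world's x, y, z in degrees. A call has 1 to 8 rows; each row is the pose to reach, as a shift and turn from the pose commanded when the call began; what a row does not reach only later rows make up. A row lasts 1/8 s, in which the tool goes at most 62.5 mm and 10.7 degrees, less where a joint would pass 70% of its speed; a pose out of reach is approached as far as the arm can. A call with a gripper value outside its range is refused whole. The fingers move at their own pace and stop on an object; "grip_force" is the grip in N (left out, the last holds). Time passes only in rows, so rows that repeat a pose let the fingers close. It gives the time, the measured TCP pose, the force, the opening and the grip force at its end, in the units of the state.
- get_state(): the state, without advancing time (a new reading comes with each control period).
- get_image(name): name is "side" or "top"; returns a dict with "img" (384x512x3 uint8, red, green, blue), "range_z" (384x512 float32, m along the optical axis (not along the pixel's ray), 0 where there is no reading), "fov_y" (degrees; the focal length in pixels is half the picture's height over the tangent of half this angle, whatever the lens; pixels are square), "cx", "cy" (the principal point, pixels), "T" (4x4, takes a point from camera to world coordinates). Camera axes: x right, y up, looking along -z (the intrinsics and any distortion apply to the point x, -y, -z); pixel columns grow to the right and rows downward; lengths in m; the calibration is good to about 2 mm. A picture is of the moment at which its call begins.
- job_done(): hands the job in; it is judged then, once.
The state is a dict: "t": time; "q": joint angles; "qvel": joint speeds; "effort": joint torques, N m; "position": TCP position; "tool_rot": TCP orientation; "wrist_force": force on the tool from outside, world axes, zero at the start; "torque": the same for the moment, N m; "finger_gap": opening from 0.0 (shut) to 1.0 (fully open); "finger_force": force on a finger pad.
Only numpy, scipy, OpenCV 4.12 (cv2) and the standard library are available. Lean on these libraries where they do the work, as an engineer would, in place of code of your own. Each camera call takes 0.05 s, during which the arm holds its last target. There are 200 camera calls.

## Task

On the craft rail, lift the empty hanger over the stop lug that keeps it at the end, slide it along and seat it between the two lugs in the middle of the rail, and let it go. Then hang the wire basket of buttons by its hook from the hanger's lower loop and let it hang free, keeping the basket upright all the time so that no button spills. Leave the hanger with the cup, the needle jar and the mug where they are.

Things in the scene. Friction and masses are not known exactly. Their poses are not given: they have to be found in the camera images.
- rail: Fixed black iron rail: flat bar on edge, 8 mm thick, 14 deep, 470 long along its y, top edge 325 mm above the table, on a 22 mm pipe post with 76 mm flange at each end (y +-235). Origin on the table under the bar's middle; x level, across the bar, away from the robot (yaw within 0.2 rad of the world); z up. Stations at y -120, 0, +120 mm.
- rail_middle (a point): Middle station: centre of the bar's top edge, 325 mm above the rail's origin. Each station is a 28 mm gap between two square stop lugs on the top edge, 10 mm high, 8 mm long along the bar, as thick as the bar, their centres 18 mm either side of the station. Between stations the edge is plain.
- hanger: Empty steel hanger, about 160 g, loose but captive at the left or right end station: a closed strap eye round the bar, 23 mm across it, 16 mm along it, from 5 mm above to 45 mm below the origin, with a wire loop beneath. Origin: underside of the eye's top strap, which rests on the bar's top edge; axes as the rail's. Clears a lug at 10 mm of lift; the eye meets the bar's underside at 26 mm.
- hanger_loop (a point): Top of the level lower bar, at its middle, of the empty hanger's lower loop: a stirrup of 6 mm wire in the plane of the rail, 105 mm below the hanger's origin. Opening above it: 54 mm wide along the rail, 45 mm high at the sides, 52 mm at the middle. It swings a few degrees. The rail is straight above it, so a hand from straight above cannot get under.
- basket: Wire basket of wooden buttons, about 240 g (up to 340), on the table on the robot's side of the rail: 100 mm (x) by 110 (y) by 45 high; a wire bail along y tops out 84 mm up and carries a flat strap stem with a hook. Origin: centre of the underside; x away from the robot (within 0.35 rad of the rail's x), z up. The hook opens downward, its tip on the +x side.
- basket_stem (a point): Place to grip on the basket's stem: 118 mm above the underside, 25 mm to the -x side of the basket's middle. The stem is a flat upright strap, 16 mm wide along the basket's y, 5 mm thick, from 92 to 178 mm up. Pinch it by the 16 mm width, the hand leaning back to the robot some 25 to 45 degrees (fingers towards +x and down), to keep clear of loop and rail.
- basket_hook (a point): Inside top of the basket's hook, where the loop's lower bar bears when it hangs: over the basket's middle, 192 mm above the underside. Throat 34 mm wide along x (stem side -22 mm, tip side +12 mm), strap 16 mm wide, 5 mm thick; the tip (at x +14.5 mm) ends 19 mm below this point, the hook's back is 5 mm above it.
- cup_hanger: Second hanger of the same make at the other end station; its loop already carries a tin cup of crochet hooks (68 mm across, bottom 215 mm below the origin). Origin as the empty hanger's. Leave it alone.
- needle_jar: Blue ceramic jar, 80 mm across, 125 mm high, needles standing to about 220 mm, behind the rail on one side. Origin: centre of the underside. Leave it alone.
- mug: White mug, 80 mm across, 85 mm high, with a side handle, behind the rail on the other side. Origin: centre of the underside. Leave it alone.
Things that resemble listed ones, but are neither listed nor needed, are in the scene too. Several things have the shape of the hanger; the one meant has the colours described above.

How it is judged:
By the outcome, as a careful person would: the job done as asked, in the order asked, and still so for the second after the job is handed in, with the robot touching nothing.
It also fails if it takes over 64 s, if anything falls off the work surface, if the arm or the gripper's body presses on something with over 40 N, if the wrist force passes 120 N, or if a joint passes its speed limit or range.

## Working session

There is one attempt and no reset: what is moved stays moved. The work goes in short steps, Python scripts to look and compute and a tool call to move; the robot and the scene stay as the last step left them, time stands still between calls to the robot, and variables do not carry over. Pictures are saved under pics/ and viewed, at most 10 in all, crops included, and the job is handed in when it is done.

Besides the shell and the picture viewer there is one more tool, called after "Request:" in YAML: its name, and indented under it one key for each argument. carry_out: Moves the arm, as the interface text tells. Its arguments: {"type":"object","properties":{"plan":{"type":"array","items":{"type":"array","items":{"type":"number"}}},"grip_force":{"type":"number"}},"required":["plan"]}

```bash
mkdir -p pics; cat > h.py <<'E'
import numpy as np, cv2
from rig import get_state,get_image,job_done,hold_point_z
def grab(n,tag):
    d=get_image(n); cv2.imwrite(f'pics/{tag}.png',d['img'][:,:,::-1]); np.savez(f'{tag}.npz',**d); return d
def cloud(d):
    z=d['range_z']; H,W=z.shape; f=H/2/np.tan(np.radians(float(d['fov_y']))/2)
    v,u=np.mgrid[:H,:W]
    P=np.stack([(u-d['cx'])/f*z,-(v-d['cy'])/f*z,-z,np.ones_like(z)],-1)
    return (P@np.array(d['T']).T)[...,:3]
E
python3 - <<'E'
from h import *
for n in('side','top'):
    d=grab(n,n+'0'); print({k:v for k,v in d.items() if k not in('img','range_z')},d['range_z'].min(),d['range_z'].max())
print(get_state(),hold_point_z)
E
```

```text
{'fov_y': 57.8717381060268, 'cx': 258.185498182293, 'cy': 186.7972640047238, 'T': array([[ 0.99025991,  0.07184448, -0.1192631 ,  0.55744456],
       [-0.13892631,  0.56651655, -0.81225518, -0.6667656 ],
       [ 0.00920847,  0.82091253,  0.57097971,  0.65318836],
       [ 0.        ,  0.        ,  0.        ,  1.        ]])} 0.0 2.759128
{'fov_y': 52.729126187456494, 'cx': 258.0007715596409, 'cy': 194.5060316017649, 'T': array([[ 1.60994447e-02,  9.91009842e-01, -1.32816792e-01,
         5.03252135e-01],
       [-9.99870258e-01,  1.60265600e-02, -1.61784680e-03,
        -2.70340451e-02],
       [ 5.25294192e-04,  1.32825607e-01,  9.91139285e-01,
         1.10280974e+00],
       [ 0.00000000e+00,  0.00000000e+00,  0.00000000e+00,
         1.00000000e+00]])} 0.0 1.8395076
{'t': 0.1, 'q': array([ 6.45082089e+01,  1.26718876e+01,  8.75190582e+01,  2.98481781e-03,
        7.99126198e+01, -7.22358275e+00]), 'qvel': array([-0.05818991, -0.17604862, -0.11759556, -0.1247872 , -0.00342324,
        0.03490646]), 'effort': array([ 2.50668934e-03, -4.98240995e+01, -3.90546584e+01,  1.05945203e-04,
        5.64660222e-03,  8.76176955e-05]), 'position': array([0.1956478 , 0.59300377, 0.23029747]), 'tool_rot': array([-1.79897626e+02, -1.59369094e-02,  1.61731252e+02]), 'wrist_force': array([-0.45507567,  0.01697384, -0.36264429]), 'torque': array([ 0.0173805 ,  0.0115203 , -0.01494546]), 'finger_force': 0.0, 'finger_gap': 0.9995795962439582} -0.0187
```

View pics/side0.png

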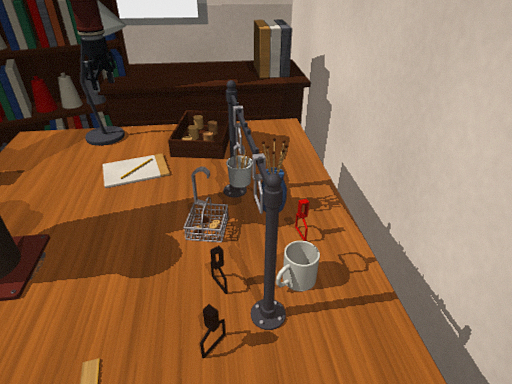

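View pics/top0.png

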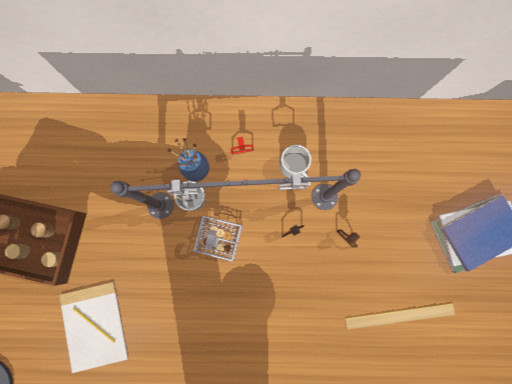

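The side view looks along the rail from the -y end: basket near (207,222), hook (203,172), cup hanger at the far end. In the top view the rail bar runs (120,188)-(352,178), with the empty hanger at about (295,183), the cup hanger at about (178,188) and the basket at (218,238).

```bash
python3 - <<'E'
from h import *
for n in('top0','side0'):
    d=dict(np.load(n+'.npz')); P=cloud(d)
    print(n,'table z',np.median(P[300:340,200:260,2]) if n=='top0' else np.median(P[330:370,120:180,2]))
    m=(P[...,2]>.30)&(P[...,2]<.36)&(P[...,0]>.35)&(P[...,0]<.8)&(abs(P[...,1])<.35)&(d['range_z']>0)
    Q=P[m]; print(len(Q),Q.min(0),Q.max(0))
    # bar fit
    b=Q[(Q[:,2]<.332)&(Q[:,2]>.318)]
    ln=cv2.fitLine(b[:,:2].astype(np.float32),cv2.DIST_HUBER,0,.01,.01).ravel(); print('line',ln, 'yaw',np.degrees(np.arctan2(-ln[0],ln[1])),np.median(b[:,2]))
    # heights along rail
    dirv=ln[:2]*np.sign(ln[1]); s=(Q[:,:2]-ln[2:])@dirv; o=(Q[:,:2]-ln[2:])@np.array([dirv[1],-dirv[0]])
    for a in np.arange(-.3,.3,.008):
        k=(s>=a)&(s<a+.008)
        if k.sum()>1: print(round(a+.004,3),k.sum(),Q[k,2].max().round(4),o[k].min().round(4),o[k].max().round(4))
E
```

```text
top0 table z -4.820047959297469e-05
1696 [ 0.59995642 -0.22755138  0.30013236] [0.6617517  0.26352897 0.35999874]
line [ 0.06839435 -0.9976584   0.630416    0.02165106] yaw -176.07822 0.3253637582685716
-0.248 21 0.3591 -0.0132 0.0087
-0.24 62 0.36 -0.0143 0.0148
-0.232 93 0.36 -0.0143 0.0153
-0.224 59 0.3534 -0.0095 0.0113
-0.216 20 0.3281 -0.0033 0.0049
-0.208 19 0.3279 -0.0034 0.0035
-0.2 18 0.328 -0.0032 0.0039
-0.192 20 0.3277 -0.0031 0.0045
-0.184 17 0.3266 -0.0031 0.0048
-0.176 20 0.3271 -0.0032 0.0046
-0.168 21 0.3281 -0.003 0.0042
-0.16 19 0.3272 -0.0031 0.004
-0.152 19 0.3269 -0.0035 0.0047
-0.144 16 0.3374 -0.0033 0.0038
-0.136 30 0.3369 -0.0108 0.0104
-0.128 50 0.3335 -0.0107 0.0111
-0.12 52 0.3331 -0.0109 0.0119
-0.112 16 0.3337 -0.0032 0.0048
-0.104 23 0.3368 -0.0033 0.0055
-0.096 20 0.3276 -0.0034 0.0035
-0.088 17 0.3272 -0.0032 0.004
-0.08 18 0.327 -0.0032 0.0041
-0.072 20 0.3285 -0.0035 0.0047
-0.064 20 0.3274 -0.0034 0.0051
-0.056 19 0.3269 -0.0031 0.0035
-0.048 20 0.329 -0.0033 0.0039
-0.04 20 0.3283 -0.0035 0.0045
-0.032 19 0.3277 -0.0038 0.0045
-0.024 20 0.337 -0
[... 2331 characters left out ...]
021 0.0057
0.104 5 0.3259 -0.0021 0.004
0.112 9 0.3251 -0.0019 0.0054
0.12 9 0.3257 -0.0022 0.0048
0.128 5 0.3255 -0.0016 0.006
0.136 11 0.3253 -0.0021 0.0057
0.144 4 0.3256 -0.0006 0.0045
0.152 24 0.3358 -0.0022 0.0057
0.168 50 0.3311 -0.0096 0.0135
0.176 11 0.331 -0.0081 0.0117
0.184 15 0.3336 -0.0095 0.0139
0.192 9 0.3355 -0.0009 0.0045
0.208 2 0.3252 -0.0008 -0.0001
0.216 5 0.3245 -0.0019 0.0012
0.224 3 0.3257 -0.0005 0.0047
0.232 8 0.3255 -0.002 0.0057
0.24 3 0.3258 -0.0009 0.0039
0.248 7 0.3258 -0.0026 0.0057
0.256 4 0.3257 -0.002 0.004
0.264 3 0.3261 -0.0001 0.005
0.272 42 0.3498 -0.0073 0.0124
0.28 126 0.3589 -0.0139 0.0169
0.288 29 0.3594 -0.0135 0.0174
0.296 3 0.3579 -0.0089 0.0154
```

```bash
python3 - <<'E'
from h import *
a=cv2.imread('pics/top0.png')[120:280,100:370]; b=cv2.imread('pics/side0.png')[70:340,160:350]
a=cv2.resize(a,(540,320),interpolation=cv2.INTER_CUBIC)
cv2.imwrite('pics/c_top.png',cv2.resize(cv2.imread('pics/top0.png')[150:270,110:360],(800,384),interpolation=cv2.INTER_CUBIC))
cv2.imwrite('pics/c_side.png',cv2.resize(cv2.imread('pics/side0.png')[70:270,160:340],(540,600),interpolation=cv2.INTER_CUBIC))
E
```

```text
(no output)
```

View pics/c_top.png

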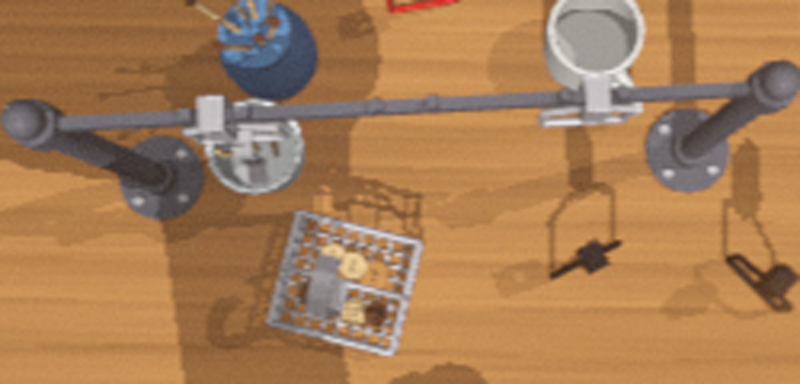

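View pics/c_side.png

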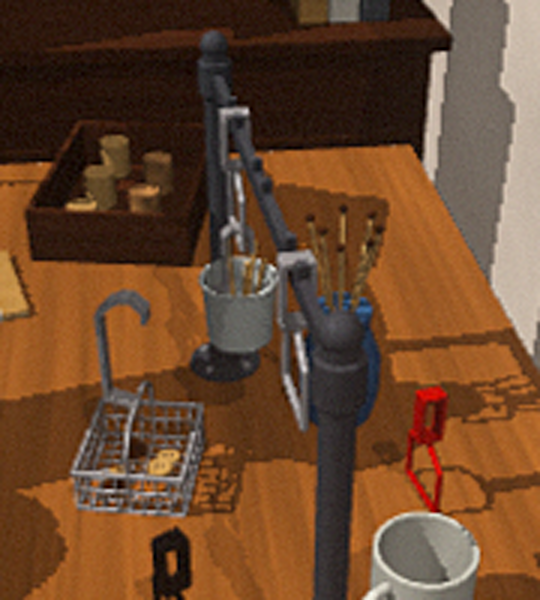

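Both crops confirm the layout. The grey empty hanger sits at the −y station (crop 590,100). The cup hanger is at the +y one, and the basket is yawed negative with its hook over the −x side. Next I measure the basket and the things behind the rail.

```bash
cat >> h.py <<'E'
def basket(Ps,zlo=0.004,zhi=.06,box=(.38,.6,-.03,.16)):
    Q=Ps; k=(Q[:,0]>box[0])&(Q[:,0]<box[1])&(Q[:,1]>box[2])&(Q[:,1]<box[3])
    return Q[k&(Q[:,2]>zlo)&(Q[:,2]<zhi)]
E
python3 - <<'E'
from h import *
A={}
for n in('top0','side0'):
    d=dict(np.load(n+'.npz')); P=cloud(d)[d['range_z']>0]; A[n]=P
    b=basket(P,.035,.055); r=cv2.minAreaRect((b[:,:2]*1000).astype(np.float32)); print(n,'rim',len(b),r)
    for lo,hi in((.07,.092),(.1,.14),(.14,.175),(.175,.185),(.185,.205)):
        h=basket(P,lo,hi)
        if len(h)>3: print(lo,len(h),h.mean(0).round(4),'rect',cv2.minAreaRect((h[:,:2]*1000).astype(np.float32)),h[:,2].max())
    for nm,bx,lo,hi in(('jar',(.64,.8,.05,.2),.05,.13),('mug',(.64,.8,-.2,-.04),.05,.1),('loop',(.60,.66,-.15,-.06),.2,.27)):
        q=basket(P,lo,hi,bx); print(nm,len(q),q.min(0).round(3) if len(q) else '',q.max(0).round(3) if len(q) else '')
E
```

```text
top0 rim 272 ((524.7548828125, 82.2579116821289), (110.3583984375, 100.84395599365234), 77.03797149658203)
0.07 79 [0.5209 0.0798 0.0852] rect ((515.8219604492188, 84.61609649658203), (95.83380126953125, 23.056875228881836), 77.00552368164062) 0.09192990481643326
0.1 11 [0.5527 0.1084 0.1233] rect ((556.1309814453125, 107.46432495117188), (126.55718994140625, 28.89647102355957), 35.66297149658203) 0.13822833373870025
0.14 58 [0.589  0.1369 0.1659] rect ((558.41943359375, 107.19090270996094), (127.6941146850586, 35.52020263671875), 39.29136657714844) 0.1746313469104731
0.175 22 [0.5179 0.095  0.1808] rect ((543.9309692382812, 115.4190444946289), (109.6362533569336, 39.31813430786133), 18.788530349731445) 0.18470411947315313
0.185 117 [0.5223 0.0828 0.1934] rect ((521.6839599609375, 83.06332397460938), (16.198789596557617, 39.587440490722656), 76.50373840332031) 0.2012601332046854
jar 663 [0.64  0.051 0.05 ] [0.774 0.19  0.13 ]
mug 308 [ 0.672 -0.167  0.05 ] [ 0.777 -0.087  0.091]
loop 81 [ 0.635 -0.135  0.214] [ 0.645 -0.071  0.27 ]
side0 rim 239 ((525.0166015625, 81.73316955566406), 
[... 301 characters left out ...]
8131103516, 20.19091033935547), 27.607587814331055) 0.13940246436591408
0.14 102 [0.5565 0.114  0.1601] rect ((556.4315795898438, 108.23600769042969), (129.93588256835938, 37.36549377441406), 34.26530838012695) 0.17484249252000655
0.175 25 [0.5207 0.079  0.1801] rect ((520.0932006835938, 81.8577880859375), (17.570886611938477, 43.61748123168945), 74.1390609741211) 0.18469792664042273
0.185 79 [0.5244 0.0808 0.1926] rect ((523.3455810546875, 82.94947052001953), (18.112459182739258, 37.88914108276367), 78.03929901123047) 0.1975692423173011
jar 201 [0.641 0.114 0.05 ] [0.759 0.179 0.13 ]
mug 895 [ 0.673 -0.17   0.05 ] [ 0.778 -0.087  0.087]
loop 166 [ 0.635 -0.139  0.215] [ 0.646 -0.071  0.27 ]
```

Request:
carry_out:
  plan:
    - [1,0,0,0.06,0,0,0]
    - [1,0,0,0.12,0,0,0]
    - [1,0,0,0.18,0,0,0]
    - [1,0.03,-0.05,0.2,0,0,-8]
    - [1,0.06,-0.1,0.2,0,0,-16]
    - [1,0.09,-0.15,0.2,0,0,-24]
    - [1,0.12,-0.2,0.2,0,0,-32]
    - [1,0.15,-0.25,0.2,0,0,-40]
  grip_force: 60

```text
t: 1.1
position: [0.3464, 0.3418, 0.4309]
tool_rot: [-180.0, 0.0, 121.5]
wrist_force: [1.0, 0.0, -1.3]
finger_gap: 0.996
finger_force: 0.0
```

Request:
carry_out:
  plan:
    - [1,0.03,-0.05,0,0,0,-5]
    - [1,0.065,-0.1,0,0,0,-10]
    - [1,0.1,-0.15,0,0,0,-15]
    - [1,0.13,-0.2,0,0,0,-20]
    - [1,0.165,-0.25,0,0,0,-24]
    - [1,0.2,-0.3,0,0,0,-27.8]
    - [1,0.23,-0.35,0,0,0,-27.8]
    - [1,0.265,-0.4,0,0,0,-27.8]

```text
t: 2.1
position: [0.6115, -0.0582, 0.431]
tool_rot: [-180.0, -0.0, 93.9]
wrist_force: [-0.3, 1.0, 0.4]
finger_gap: 1.002
finger_force: 0.0
```

Request:
carry_out:
  plan:
    - [1,0.0285,-0.046,0,0,0,0]
    - [1,0.0285,-0.046,0,0,0,0]
    - [1,0.0285,-0.046,-0.03,0,0,0]
    - [1,0.0285,-0.046,-0.06,0,0,0]
    - [1,0.0285,-0.046,-0.06,0,0,0]

```text
t: 2.72
position: [0.6378, -0.1012, 0.3681]
tool_rot: [-179.7, -0.1, 94.0]
wrist_force: [0.1, 0.0, -0.7]
finger_gap: 1.003
finger_force: 0.0
```

```bash
python3 - <<'E'
from h import *
d=grab('top','top1'); s=grab('side','side1')
a=cv2.resize(d['img'][110:250,220:380,::-1],(400,350),interpolation=cv2.INTER_CUBIC)
b=cv2.resize(s['img'][60:270,180:340,::-1],(400,525),interpolation=cv2.INTER_CUBIC)
o=np.zeros((525,800,3),np.uint8);o[:350,:400]=a;o[:,400:]=b;cv2.imwrite('pics/v1.png',o); print(get_state()['position'])
E
```

```text
[ 0.63924082 -0.10176304  0.37227905]
```

View pics/v1.png

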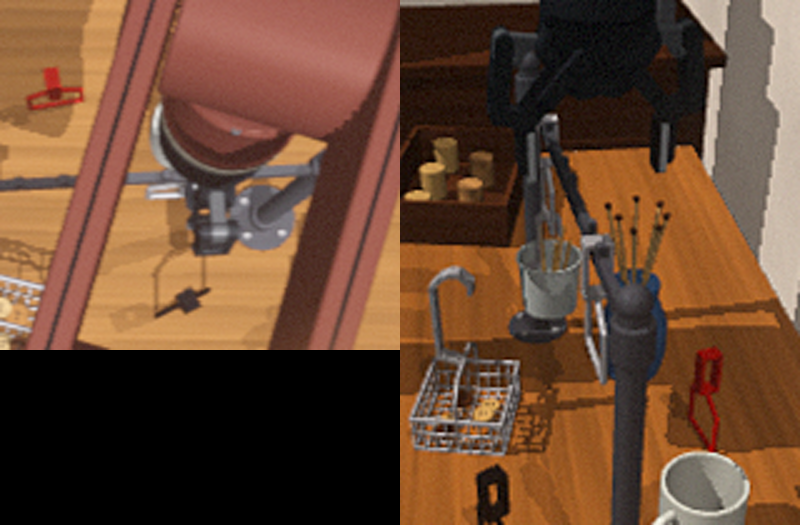

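The side view shows the fingers (530,145) and (660,145) straddling the hanger eye (597,245). Now I descend and close.

Request:
carry_out:
  plan:
    - [1,0,-0.001,-0.03,0,0,0]
    - [1,0,-0.001,-0.06,0,0,0]
    - [1,0,-0.001,-0.075,0,0,0]
    - [0.5,0,-0.001,-0.075,0,0,0]
    - [0.3,0,-0.001,-0.075,0,0,0]
    - [0.1,0,-0.001,-0.075,0,0,0]
    - [0.1,0,-0.001,-0.075,0,0,0]
    - [0.1,0,-0.001,-0.075,0,0,0]
  grip_force: 40

```text
t: 3.82
position: [0.6399, -0.1036, 0.2978]
tool_rot: [179.9, 0.0, 93.9]
wrist_force: [-0.4, -0.5, 6.2]
finger_gap: 0.262
finger_force: 39.7
```

Request:
carry_out:
  plan:
    - [0.1,0,0,0.008,0,0,0]
    - [0.1,0,0,0.017,0,0,0]
    - [0.1,0,0,0.017,0,0,0]
    - [0.1,-0.0014,0.02,0.017,0,0,0]
    - [0.1,-0.0028,0.04,0.017,0,0,0]
    - [0.1,-0.0042,0.06,0.017,0,0,0]
    - [0.1,-0.0055,0.08,0.017,0,0,0]
    - [0.1,-0.0055,0.08,0.017,0,0,0]

```text
t: 4.82
position: [0.6338, -0.0212, 0.3134]
tool_rot: [180.0, -0.0, 94.1]
wrist_force: [-0.8, 0.2, -1.9]
finger_gap: 0.26
finger_force: 39.2
```

Request:
carry_out:
  plan:
    - [0.1,-0.0014,0.02,0,0,0,0]
    - [0.1,-0.0028,0.041,0,0,0,0]
    - [0.1,-0.0028,0.041,0,0,0,0]
    - [0.1,-0.0028,0.041,0,0,0,0]

```text
t: 5.32
position: [0.6311, 0.0177, 0.3133]
tool_rot: [180.0, 0.0, 94.0]
wrist_force: [-0.5, -0.2, -2.7]
finger_gap: 0.263
finger_force: 39.2
```

```bash
python3 - <<'E'
from h import *
d=grab('top','top2'); s=grab('side','side2')
e=np.array([-.0684,.9977])
for n,q in(('top',d),('side',s)):
    P=cloud(q)[q['range_z']>0]; r=(P[:,:2]-[.6315,.018])@e; o=(P[:,:2]-[.6315,.018])@[e[1],-e[0]]
    k=(abs(o)<.012)&(P[:,2]>.21)&(P[:,2]<.30)&(abs(r)<.06)
    print(n,'low',k.sum(),r[k].min() if k.any() else '',r[k].max() if k.any() else '')
    for z0 in np.arange(.21,.36,.01):
        j=(abs(o)<.012)&(abs(r)<.06)&(abs(P[:,2]-z0)<.005)
        if j.any(): print(round(z0,3),j.sum(),np.percentile(r[j],[0,5,50,95,100]).round(4),np.median(o[j]).round(4))
a=cv2.resize(d['img'][110:250,180:340,::-1],(400,350),interpolation=cv2.INTER_CUBIC)
b=cv2.resize(s['img'][90:250,190:310,::-1],(400,533),interpolation=cv2.INTER_CUBIC)
o=np.zeros((533,800,3),np.uint8);o[:350,:400]=a;o[:,400:]=b;cv2.imwrite('pics/v2.png',o)
E
```

```text
top low 21 -0.028441277573240168 -0.013803267391877668
0.23 8 [-0.0275 -0.0275 -0.024  -0.0146 -0.0138] -0.003
0.24 8 [-0.0254 -0.0246 -0.0208 -0.017  -0.0163] -0.0012
0.25 1 [-0.0278 -0.0278 -0.0278 -0.0278 -0.0278] -0.0012
0.27 1 [-0.0281 -0.0281 -0.0281 -0.0281 -0.0281] -0.0019
0.28 2 [-0.0284 -0.0284 -0.0284 -0.0283 -0.0283] -0.001
0.29 1 [-0.0262 -0.0262 -0.0262 -0.0262 -0.0262] -0.0025
0.32 24 [-0.0289  0.0411  0.0506  0.0586  0.0587] -0.0029
0.33 17 [0.0459 0.0462 0.052  0.0582 0.0584] -0.0005
side low 156 -0.03612081874038861 0.030771004976192895
0.23 26 [-0.0329 -0.0325 -0.0012  0.0248  0.0274] -0.0016
0.24 26 [-0.0361 -0.0344  0.025   0.029   0.0308] -0.0001
0.25 17 [-0.0349 -0.0349  0.026   0.0287  0.029 ] -0.0
0.26 19 [-0.0345 -0.0343  0.0253  0.0279  0.0292] -0.0002
0.27 17 [-0.0347 -0.0343 -0.0311  0.0285  0.0296] 0.0
0.28 20 [-0.0354 -0.0327 -0.0274  0.0268  0.0286] -0.0008
0.29 19 [-0.0246 -0.0214 -0.0143 -0.007  -0.0066] -0.0001
0.3 25 [-0.0107 -0.0091 -0.0069  0.0004  0.0041] -0.0054
0.31 20 [-0.0545 -0.0438 -0.0087 -0.0035  0.0047] -0.0075
0.32 72 [-0.0585 -0.0569 -0.01    0.018   0.0597] -0.0029
0.33 77 [-0.0557 -0.0496 -0.0188  0.0153  0.056 ] 0.001
0.34 47 [-0.0134 -0.0126 -0.0079  0.0049  0.0092] 0.0034
0.35 27 [-0.0142 -0.0127 -0.0023  0.0063  0.0119] 0.0079
```

View pics/v2.png

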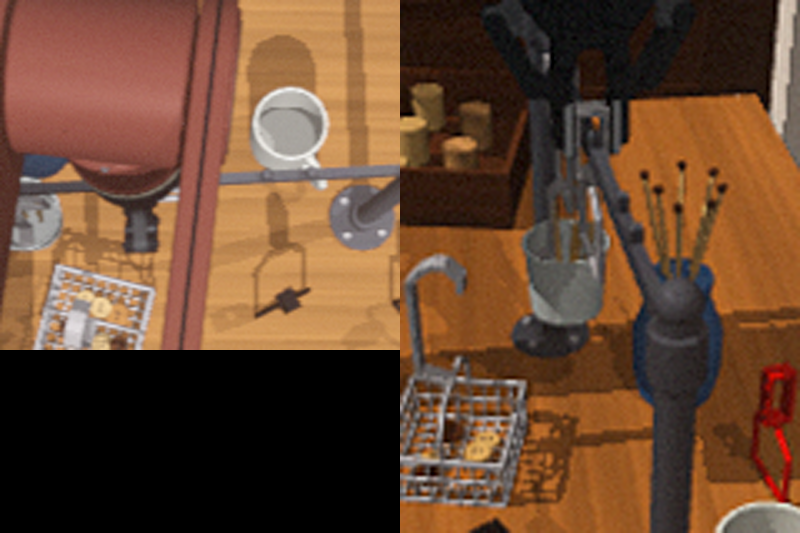

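The hanger is in the grip over the middle, within about 1.5 mm of the station. I lower it and release.

Request:
carry_out:
  plan:
    - [0.1,0,0.0012,0,0,0,0]
    - [0.1,0,0.0012,-0.006,0,0,0]
    - [0.1,0,0.0012,-0.012,0,0,0]
    - [0.1,0,0.0012,-0.0165,0,0,0]
    - [0.1,0,0.0012,-0.0165,0,0,0]
    - [0.1,0,0.0012,-0.0165,0,0,0]

```text
t: 6.18
position: [0.631, 0.0186, 0.2978]
tool_rot: [180.0, 0.0, 93.9]
wrist_force: [-4.4, -1.4, 5.0]
finger_gap: 0.264
finger_force: 40.2
```

Request:
carry_out:
  plan:
    - [0.4,0,0,0,0,0,0]
    - [0.7,0,0,0,0,0,0]
    - [0.9,0,0,0,0,0,0]
    - [0.9,0,0,0.03,0,0,0]
    - [0.9,0,0,0.08,0,0,0]
    - [0.9,0,0,0.13,0,0,0]
    - [0.9,-0.05,0,0.15,0,0,0]
    - [0.9,-0.1,0,0.15,0,0,0]

```text
t: 7.18
position: [0.531, 0.0186, 0.4488]
tool_rot: [179.8, 0.0, 93.9]
wrist_force: [0.2, -0.3, 0.4]
finger_gap: 0.899
finger_force: 0.0
```

```bash
python3 - <<'E'
from h import *
from scipy.spatial.transform import Rotation as R
yb=np.array([np.sin(np.radians(13)),np.cos(np.radians(13)),0])
M=R.from_rotvec(-45*yb,degrees=True)*R.from_rotvec([0,0,73.1],degrees=True)
print('rv',M.as_rotvec(degrees=True), np.degrees(M.magnitude()))
d=grab('top','top3'); s=grab('side','side3')
e=np.array([-.0684,.9977])
for n,q in(('top',d),('side',s)):
    P=cloud(q)[q['range_z']>0]; r=(P[:,:2]-[.6315,.018])@e; o=(P[:,:2]-[.6315,.018])@[e[1],-e[0]]
    for z0 in np.arange(.215,.35,.01):
        j=(abs(o)<.014)&(abs(r)<.05)&(abs(P[:,2]-z0)<.005)
        if j.any(): print(n,round(z0,3),j.sum(),np.percentile(r[j],[0,5,50,95,100]).round(4),np.percentile(o[j],[5,50,95]).round(4))
    b=basket(P,.185,.205); print(cv2.minAreaRect((b[:,:2]*1000).astype(np.float32)))
E
```

```text
rv [-36.57081532 -31.17927422  69.09406084] 84.16389319641034
top 0.315 1 [-0.0432 -0.0432 -0.0432 -0.0432 -0.0432] [-0.0038 -0.0038 -0.0038]
top 0.325 5 [-0.0456 -0.0452 -0.0435 -0.0433 -0.0433] [-0.003   0.0008  0.0029]
((0.0, 0.0), (0.0, 0.0), 0.0)
side 0.215 28 [-0.0337 -0.0315  0.0004  0.0273  0.0287] [-0.0029 -0.0013  0.0021]
side 0.225 21 [-0.033  -0.0328  0.0254  0.0299  0.0306] [-0.0025  0.0001  0.0026]
side 0.235 19 [-0.0338 -0.0326  0.0269  0.0301  0.031 ] [-0.0022 -0.0001  0.0027]
side 0.245 18 [-0.0345 -0.0334  0.0262  0.0304  0.0326] [-0.002   0.0002  0.0027]
side 0.255 19 [-0.0338 -0.0338  0.0264  0.0288  0.0307] [-0.0022  0.0003  0.0028]
side 0.265 17 [-0.0334 -0.0325 -0.0273  0.027   0.0272] [-0.0024  0.0001  0.0024]
side 0.275 20 [-0.0234 -0.0215 -0.0141 -0.0076 -0.0033] [-0.0027 -0.0009  0.0023]
side 0.285 37 [-0.0095 -0.0081 -0.0052  0.0059  0.0079] [-0.0111 -0.0021  0.0055]
side 0.295 13 [-0.0091 -0.0086 -0.0072 -0.0028 -0.0016] [-0.0116 -0.01   -0.0076]
side 0.305 12 [-0.0087 -0.0086 -0.0063  0.0015  0.0075] [-0.0117 -0.01   -0.0076]
side 0.315 37 [-0.0445 -0.0425 -0.0062  0.0419  0.0436] [-0.0115 -0.0034  0.0085]
side 0.325 107 [-0.05   -0.0463 -0.0076  0.0407  0.0498] [-0.0112 -0.0013  0.0094]
side 0.335 38 [-0.023  -0.0222 -0.001   0.0179  0.018 ] [-0.0062 -0.0005  0.0087]
((523.3397827148438, 82.34430694580078), (18.30266571044922, 37.599578857421875), 73.88941955566406)
```

Request:
carry_out:
  plan:
    - [0.9,-0.03,0.01,0,-4.57,-3.9,8.64]
    - [0.9,-0.05,0.02,0,-9.14,-7.79,17.27]
    - [0.9,-0.07,0.03,0,-13.71,-11.69,25.91]
    - [0.9,-0.09,0.04,-0.02,-18.29,-15.59,34.55]
    - [0.9,-0.1,0.05,-0.05,-22.86,-19.49,43.18]
    - [0.9,-0.105,0.06,-0.09,-27.43,-23.38,51.82]
    - [0.9,-0.108,0.07,-0.12,-32,-27.28,60.46]
    - [0.9,-0.111,0.075,-0.15,-36.57,-31.18,69.09]

```text
t: 8.28
position: [0.42, 0.0949, 0.2958]
tool_rot: [-179.8, 45.1, 167.5]
wrist_force: [0.1, 0.1, -0.2]
finger_gap: 0.898
finger_force: 0.0
```

Request:
carry_out:
  plan:
    - [0.9,0.008,0.003,-0.04,0,0,0]
    - [0.9,0.016,0.005,-0.08,0,0,0]
    - [0.9,0.023,0.007,-0.12,0,0,0]
    - [0.9,0.023,0.007,-0.12,0,0,0]
    - [0.9,0.023,0.007,-0.12,0,0,0]

```text
t: 8.9
position: [0.4438, 0.1009, 0.1785]
tool_rot: [180.0, 45.1, 167.0]
wrist_force: [-0.0, 0.3, 0.2]
finger_gap: 0.898
finger_force: 0.0
```

```bash
python3 - <<'E'
from h import *
d=grab('top','top4'); s=grab('side','side4')
st=get_state(); print(st['position'],st['tool_rot'],st['q'],hold_point_z)
a=cv2.resize(d['img'][170:290,150:270,::-1],(400,400),interpolation=cv2.INTER_CUBIC)
b=cv2.resize(s['img'][130:250,140:260,::-1],(400,400),interpolation=cv2.INTER_CUBIC)
cv2.imwrite('pics/v4.png',np.hstack([a,b]))
E
```

```text
[0.44436047 0.1011384  0.17968671] [179.87200299  45.1982102  166.93725444] [ 18.42906698 -37.8813415  146.09886065 -37.54266213  37.23922528
 -35.21222794] -0.0187
```

View pics/v4.png

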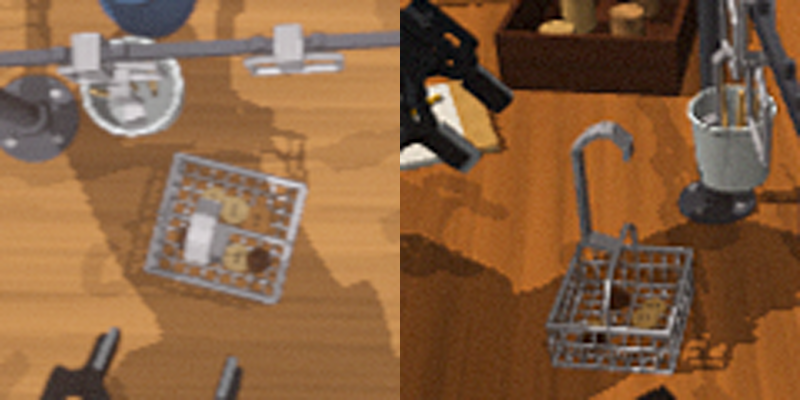

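The top view shows the fingers (110,340) and (232,365) straddling the line to the stem (200,240). In the side view the hook and stem are clear of the hand. I advance along the fingers and grip.

Request:
carry_out:
  plan:
    - [0.8,0.02,-0.0046,-0.021,0,0,0]
    - [0.7,0.04,-0.0092,-0.042,0,0,0]
    - [0.7,0.06,-0.014,-0.063,0,0,0]
    - [0.7,0.069,-0.016,-0.072,0,0,0]
    - [0.7,0.069,-0.016,-0.072,0,0,0]
  grip_force: 60

```text
t: 9.62
position: [0.5132, 0.0844, 0.106]
tool_rot: [-180.0, 45.1, 167.0]
wrist_force: [0.7, 0.3, -0.2]
finger_gap: 0.702
finger_force: 0.0
```

```bash
python3 - <<'E'
from h import *
d=grab('top','top5'); s=grab('side','side5')
st=get_state(); print(st['position'],st['tool_rot'],st['q'],st['wrist_force'])
a=cv2.resize(d['img'][170:290,150:270,::-1],(400,400),interpolation=cv2.INTER_CUBIC)
b=cv2.resize(s['img'][130:250,140:260,::-1],(400,400),interpolation=cv2.INTER_CUBIC)
cv2.imwrite('pics/v5.png',np.hstack([a,b]))
E
```

```text
[0.51289204 0.08481084 0.10645006] [179.97269875  45.12492758 166.98626931] [ 11.55356596 -14.9032263  141.25078914 -57.67136651  20.37492363
 -16.14949617] [-0.08052813  0.07749421  0.56456969]
```

View pics/v5.png

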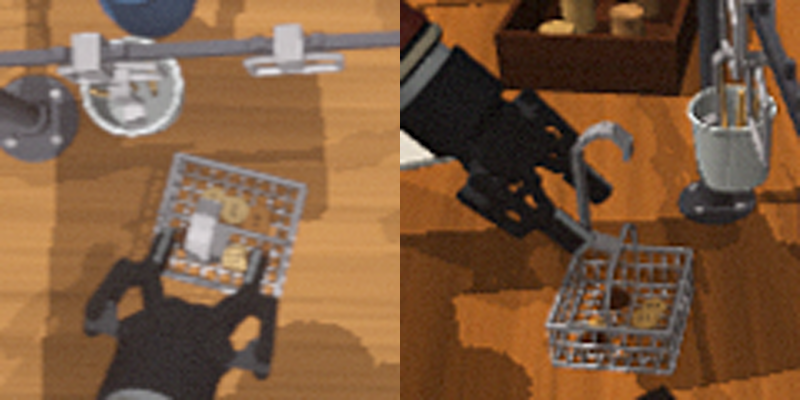

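The fingers straddle the stem at (580,225) in the side crop, well below the hook. Closing now.

Request:
carry_out:
  plan:
    - [0.4,0,0,0,0,0,0]
    - [0.3,0,0,0,0,0,0]
    - [0.1,0,0,0,0,0,0]
    - [0.1,0,0,0,0,0,0]
    - [0.1,0,0,0,0,0,0]
    - [0.1,0,0,0,0,0,0]
  grip_force: 70

```text
t: 10.48
position: [0.5125, 0.0851, 0.1053]
tool_rot: [180.0, 45.1, 167.0]
wrist_force: [-5.2, 2.2, 6.2]
finger_gap: 0.171
finger_force: 68.6
```

Request:
carry_out:
  plan:
    - [0.1,0,0,0.004,0,0,0]
    - [0.1,0,0,0.012,0,0,0]
    - [0.1,0,0,0.022,0,0,0]
    - [0.1,0,0,0.034,0,0,0]
    - [0.1,0,0,0.046,0,0,0]
    - [0.1,0,0,0.055,0,0,0]
    - [0.1,0,0,0.058,0,0,0]
    - [0.1,0,0,0.058,0,0,0]

```text
t: 11.48
position: [0.5117, 0.0844, 0.1623]
tool_rot: [-179.9, 44.9, 167.0]
wrist_force: [0.4, 0.2, -2.1]
finger_gap: 0.163
finger_force: 68.2
```

```bash
python3 - <<'E'
from h import *
d=grab('top','top6'); s=grab('side','side6')
st=get_state(); print(st['position'],st['tool_rot'],st['q'],st['wrist_force'],st['torque'],st['finger_gap'])
for n,q in(('top',d),('side',s)):
    P=cloud(q)[q['range_z']>0]
    for lo,hi in((.235,.27),(.21,.235)):
        b=basket(P,lo,hi,(.48,.6,.04,.13)); print(n,len(b),b[:,2].max() if len(b) else'',cv2.minAreaRect((b[:,:2]*1000).astype(np.float32)))
    b=basket(P,.055,.115); 
    xb=np.array([.974,-.225]); u=(b[:,:2]-[.526,.082])@xb
    # rim tilt: highest z at front and back
    b=b[b[:,2]<.12]
    for lo,hi in((-.055,-.04),(.04,.055)):
        k=(u>lo)&(u<hi); print('rim z',lo,k.sum(),np.percentile(b[k,2],[50,90,98]).round(4) if k.any() else '')
E
```

```text
[0.51157276 0.0844571  0.16190482] [-179.9178408    44.92267396  167.05704935] [ 11.53217864 -23.40984731 139.81374175 -40.12568457  27.12784871
 -35.25312787] [-1.27371905  0.366074   -2.72729829] [0.13141622 0.63329519 0.00278855] 0.16788722955147398
top 154 0.2573769246498603 ((518.9063110351562, 81.31430053710938), (16.36339569091797, 44.789451599121094), 76.52459716796875)
top 36 0.2349784367204606 ((501.22039794921875, 94.17507934570312), (27.21824836730957, 81.11080169677734), 35.43667984008789)
rim z -0.055 53 [0.1012 0.1038 0.1048]
rim z 0.04 116 [0.1013 0.104  0.1049]
side 97 0.25546653050962936 ((519.0164184570312, 81.90147399902344), (19.81094741821289, 45.35094451904297), 75.57869720458984)
side 66 0.23437592845319438 ((504.74847412109375, 93.17452239990234), (34.457115173339844, 81.488525390625), 49.64235305786133)
rim z -0.055 211 [0.0823 0.1023 0.1034]
rim z 0.04 168 [0.0828 0.1022 0.1029]
```

Request:
carry_out:
  plan:
    - [0.1,0.003,-0.006,0,0,0,1.5]
    - [0.1,0.011,-0.018,0,0,0,4]
    - [0.1,0.019,-0.03,0,0,0,7]
    - [0.1,0.027,-0.042,0,0,0,10]
    - [0.1,0.035,-0.054,0,0,0,13]
    - [0.1,0.043,-0.065,0,0,0,15.5]
    - [0.1,0.047,-0.0715,0,0,0,16.9]
    - [0.1,0.047,-0.0715,0,0,0,16.9]

```text
t: 12.58
position: [0.5592, 0.0118, 0.1623]
tool_rot: [180.0, 44.9, -176.2]
wrist_force: [-0.6, 0.3, -2.4]
finger_gap: 0.165
finger_force: 68.4
```

```bash
cat > m.py <<'E'
from h import *
import sys
d=grab('top','top'+sys.argv[1]); s=grab('side','side'+sys.argv[1])
st=get_state(); print(st['position'],st['tool_rot'],st['q'].round(1),st['wrist_force'],st['torque'],st['finger_gap'])
e=np.array([-.0684,.9977])
for n,q in(('top',d),('side',s)):
    P=cloud(q)[q['range_z']>0]; r=(P[:,:2]-[.6315,.018])@e; o=(P[:,:2]-[.6315,.018])@[e[1],-e[0]]
    k=(abs(r)<.03)&(o>-.12)&(o<-.012)
    b=P[k&(P[:,2]>.235)&(P[:,2]<.27)]
    if len(b): print(n,'hook zmax',b[:,2].max(),'o',o[k&(P[:,2]>.235)&(P[:,2]<.27)].min(),o[k&(P[:,2]>.235)&(P[:,2]<.27)].max(),'r',np.percentile(r[k&(P[:,2]>.235)&(P[:,2]<.27)],[0,50,100]),cv2.minAreaRect((b[:,:2]*1000).astype(np.float32)))
    L=(abs(o)<.01)&(abs(r)<.022)&(P[:,2]>.205)&(P[:,2]<.235)
    if L.any(): print(n,'loopbar z',P[L,2].max(),'o',np.percentile(o[L],[0,50,100]))
E
python3 m.py 7
```

```text
[0.55852217 0.01285013 0.1618603 ] [ 179.96022692   44.88285691 -176.22366171] [ -14.6  -21.4  138.5   34.3   23.3 -135.3] [-0.1650967  -0.81893494 -2.4213083 ] [-0.08535409  0.62971715 -0.01482011] 0.16921253156002003
top hook zmax 0.2581655611119079 o -0.08667825171517259 -0.04427726898125644 r [-0.0106919  -0.00304697  0.00515702] ((566.5518188476562, 10.118656158447266), (42.04936599731445, 15.55624771118164), 1.172247052192688)
top loopbar z 0.22286871384742013 o [-0.00331973 -0.00094295  0.00221327]
side hook zmax 0.2548098287459469 o -0.0865162818360809 -0.0423898910000073 r [-0.01202159 -0.00726712  0.00700009] ((567.4967651367188, 10.763208389282227), (43.94132995605469, 18.813365936279297), 2.328083038330078)
side loopbar z 0.22126971140038104 o [-0.00298279 -0.00123886  0.00162271]
```

Request:
carry_out:
  plan:
    - [0.1,0.004,0.001,0,0,0,0]
    - [0.1,0.01,0.002,0,0,0,0]
    - [0.1,0.017,0.003,0,0,0,0]
    - [0.1,0.024,0.004,0,0,0,0]
    - [0.1,0.03,0.0046,0,0,0,0]
    - [0.1,0.03,0.0046,0,0,0,0]

```text
t: 13.42
position: [0.5895, 0.0179, 0.1628]
tool_rot: [-180.0, 45.0, -176.0]
wrist_force: [0.0, 0.7, -2.7]
finger_gap: 0.167
finger_force: 68.3
```

```bash
python3 m.py 8
```

```text
[0.58896511 0.01788309 0.16252168] [-179.98355599   44.96902917 -176.05953163] [ -12.6  -15.6  134.3   34.1   20.9 -134.2] [-0.06261212  0.20019914 -2.2825904 ] [-0.05723141  0.66612744  0.02336685] 0.1663231269843169
top hook zmax 0.25795321417998496 o -0.11677493945414408 -0.01219550781837036 r [-0.02919402  0.0004573   0.02856878] ((568.155029296875, 11.200822830200195), (103.24346160888672, 58.00922393798828), 0.8359113335609436)
top loopbar z 0.22178227614548185 o [-0.00347867 -0.00076958  0.00215068]
side hook zmax 0.26907050431935525 o -0.11908403546642249 -0.012196334600384969 r [-0.02993026 -0.00534394  0.02927992] ((566.276123046875, 3.3079566955566406), (58.8009147644043, 102.4412841796875), 81.74949645996094)
side loopbar z 0.22162277061191976 o [-0.00308296 -0.00128598  0.00193315]
```

Request:
carry_out:
  plan:
    - [0.1,0.004,0.0003,0,0,0,0]
    - [0.1,0.01,0.0007,0,0,0,0]
    - [0.1,0.017,0.001,0,0,0,0]
    - [0.1,0.024,0.0015,0,0,0,0]
    - [0.1,0.031,0.002,0,0,0,0]
    - [0.1,0.031,0.002,0,0,0,0]
    - [0.1,0.031,0.002,0,0,0,0]

```text
t: 14.4
position: [0.6199, 0.0199, 0.1625]
tool_rot: [-180.0, 45.0, -176.1]
wrist_force: [-1.0, 0.7, -3.4]
finger_gap: 0.168
finger_force: 68.3
```

```bash
python3 m.py 9; python3 - <<'E'
from h import *
d=cv2.imread('pics/top9.png'); s=cv2.imread('pics/side9.png')
a=cv2.resize(d[140:260,170:290],(400,400),interpolation=cv2.INTER_CUBIC)
b=cv2.resize(s[110:230,170:290],(400,400),interpolation=cv2.INTER_CUBIC)
cv2.imwrite('pics/v9.png',np.hstack([a,b]))
E
```

```text
[0.61984291 0.0198553  0.16259939] [-179.97729239   44.98172294 -176.06051189] [ -11.2  -10.2  130.    33.9   19.4 -133.2] [-0.64934292  0.10127546 -1.63032718] [-0.03050297  0.59171707 -0.02740122] 0.16793661076739094
top hook zmax 0.25446138031573184 o -0.08615959403945968 -0.0129808192367082 r [-0.02861744  0.00016957  0.02965471] ((582.6378784179688, 13.94641399383545), (71.2436294555664, 58.43273162841797), 0.8611438274383545)
top loopbar z 0.223121930193652 o [-0.00344572 -0.00102658  0.00241146]
side hook zmax 0.26994749401247425 o -0.11838591173111551 -0.012424431415596201 r [-0.02998973 -0.00679058  0.02702964] ((566.4275512695312, 11.97491455078125), (105.83934020996094, 57.06376647949219), 3.6616368293762207)
side loopbar z 0.22077393545437446 o [-0.00332034 -0.00118108  0.00208286]
```

View pics/v9.png

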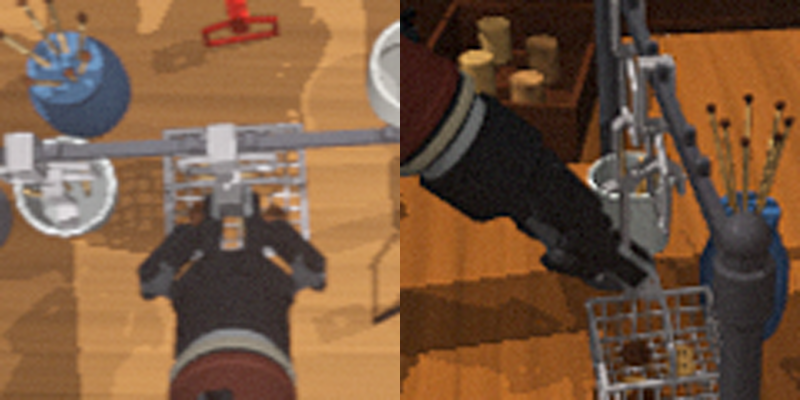

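The side view shows the hook passing through the loop at (640,130–190), its tip beyond the bar at (678,185). A quick numeric check, then I lower it.

```bash
python3 - <<'E'
from h import *
e=np.array([-.0684,.9977])
for n in('top9','side9'):
    q=dict(np.load(n+'.npz')); P=cloud(q)[q['range_z']>0]; r=(P[:,:2]-[.6315,.018])@e; o=(P[:,:2]-[.6315,.018])@[e[1],-e[0]]
    for z0 in np.arange(.205,.27,.006):
        k=(abs(r)<.02)&(abs(o)<.035)&(abs(P[:,2]-z0)<.003)
        if k.any(): print(n,z0.round(3),k.sum(),'o',np.percentile(o[k],[0,25,50,75,100]).round(4),'r',np.percentile(r[k],[0,50,100]).round(4))
E
```

```text
top9 0.205 13 o [-0.0348 -0.0339 -0.0265 -0.0263 -0.026 ] r [-0.0183  0.0021  0.0189]
top9 0.217 16 o [-0.0032 -0.0027 -0.0008  0.0016  0.0024] r [-0.0181 -0.0112  0.0188]
top9 0.223 12 o [-0.0265 -0.0261 -0.0016 -0.0009  0.0012] r [-0.0182 -0.0044  0.0188]
top9 0.229 3 o [-0.0265 -0.0264 -0.0264 -0.0263 -0.0263] r [0.0012 0.0035 0.0057]
top9 0.235 6 o [-0.0255 -0.0251 -0.0241 -0.0231 -0.0229] r [-0.0016  0.004   0.0074]
top9 0.241 21 o [-0.026  -0.0236 -0.0215 -0.0197 -0.0173] r [-0.0064 -0.0016  0.0069]
top9 0.247 23 o [-0.0214 -0.0177 -0.0159 -0.0151 -0.0108] r [-0.0068  0.0021  0.009 ]
top9 0.253 16 o [-0.0141 -0.0134 -0.0111 -0.0093 -0.0091] r [-0.0052  0.0015  0.0083]
side9 0.205 12 o [-0.0347 -0.0341 -0.0328 -0.0255 -0.0228] r [-0.0195 -0.0052  0.0155]
side9 0.211 7 o [-0.0263 -0.0258 -0.0255 -0.0242 -0.0226] r [-0.0083 -0.0041  0.0053]
side9 0.217 26 o [-0.026  -0.0178 -0.0021 -0.0004  0.0021] r [-0.0159  0.0014  0.0187]
side9 0.223 10 o [-0.0258 -0.0251 -0.0236 -0.0067  0.0009] r [-0.0187 -0.0053  0.007 ]
side9 0.229 7 o [-0.0254 -0.0248 -0.0224 -0.0036  0.0175] r [-0.0069 -0.0058  0.0048]
side9 0.235 17 o [-0.026  -0.0249 -0.0225  0.0135  0.0177] r [-0.0084 -0.0035  0.0063]
side9 0.241 24 o [-0.0238 -0.0208 -0.0186 -0.0063  0.0174] r [-0.0081 -0.0055  0.0099]
side9 0.247 36 o [-0.0192 -0.0151 -0.0092  0.0122  0.0178] r [-0.007  -0.0041  0.0084]
side9 0.253 33 o [-0.0132 -0.0081 -0.0036 -0.0002  0.011 ] r [-0.0077 -0.0009  0.0102]
side9 0.265 1 o [0.0032 0.0032 0.0032 0.0032 0.0032] r [-0.0198 -0.0198 -0.0198]
```

Request:
carry_out:
  plan:
    - [0.1,0,0,-0.004,0,0,0]
    - [0.1,0,0,-0.01,0,0,0]
    - [0.1,0,0,-0.016,0,0,0]
    - [0.1,0,0,-0.021,0,0,0]
    - [0.1,0,0,-0.025,0,0,0]
    - [0.1,0,0,-0.026,0,0,0]
    - [0.1,0,0,-0.026,0,0,0]

```text
t: 15.38
position: [0.6201, 0.0198, 0.1368]
tool_rot: [-180.0, 45.0, -176.1]
wrist_force: [-0.1, -0.3, -2.6]
finger_gap: 0.166
finger_force: 68.4
```

```bash
python3 -c "
from h import *
for i in range(1):
    st=get_state(); print(st['q'].round(1),st['position'],st['wrist_force'],st['torque'])"
```

```text
[ -11.2   -7.1  130.7   41.1   16.3 -140.8] [0.62013195 0.01978491 0.13678104] [-0.06986083 -0.27065686 -2.61061057] [-0.08338865  0.61485414  0.03971537]
```

Request:
carry_out:
  plan:
    - [0.1,0,0,-0.001,0,0,0]
    - [0.1,0,0,-0.002,0,0,0]
    - [0.1,0,0,-0.003,0,0,0]
    - [0.1,0,0,-0.003,0,0,0]

```text
t: 15.88
position: [0.62, 0.0198, 0.1337]
tool_rot: [-180.0, 45.0, -176.1]
wrist_force: [-0.4, 0.3, -2.1]
finger_gap: 0.168
finger_force: 68.4
```

Request:
carry_out:
  plan:
    - [0.1,0,0,-0.001,0,0,0]
    - [0.1,0,0,-0.002,0,0,0]
    - [0.1,0,0,-0.002,0,0,0]

```text
t: 16.25
position: [0.6209, 0.0195, 0.1329]
tool_rot: [-179.9, 45.1, -176.0]
wrist_force: [-0.1, -0.1, 2.2]
finger_gap: 0.168
finger_force: 68.8
```

```bash
python3 - <<'E'
from h import *
print(get_state()['q'].round(1),get_state()['wrist_force'])
e=np.array([-.0684,.9977])
s=grab('side','side10');t=grab('top','top10')
for n in('top10','side10'):
    q=dict(np.load(n+'.npz')); P=cloud(q)[q['range_z']>0]; r=(P[:,:2]-[.6315,.018])@e; o=(P[:,:2]-[.6315,.018])@[e[1],-e[0]]
    for z0 in np.arange(.199,.25,.006):
        k=(abs(r)<.02)&(abs(o)<.035)&(abs(P[:,2]-z0)<.003)
        if k.any(): print(n,z0.round(3),k.sum(),'o',np.percentile(o[k],[0,25,50,75,100]).round(4),'r',np.percentile(r[k],[0,50,100]).round(4))
E
```

```text
[ -11.2   -6.5  130.7   42.9   15.7 -142.6] [-0.08889119 -0.12041115  2.20300446]
top10 0.199 5 o [-0.026  -0.0259 -0.0259 -0.0255 -0.0238] r [-0.007  -0.0023  0.0048]
top10 0.205 3 o [-0.0259 -0.0258 -0.0258 -0.025  -0.0242] r [-0.0025  0.0024  0.007 ]
top10 0.211 21 o [-0.0249 -0.0239 -0.0221 -0.02   -0.0178] r [-0.0052  0.002   0.009 ]
top10 0.217 34 o [-0.0186 -0.0162 -0.0126 -0.0007  0.0019] r [-0.0181 -0.0023  0.0189]
top10 0.223 38 o [-0.0145 -0.0099 -0.0074 -0.0032  0.0034] r [-0.0181 -0.0015  0.0188]
top10 0.229 2 o [-0.0057 -0.0056 -0.0056 -0.0055 -0.0054] r [0.0003 0.0037 0.0071]
side10 0.199 6 o [-0.0252 -0.0246 -0.0231 -0.0216 -0.0209] r [-0.0081 -0.006  -0.003 ]
side10 0.205 17 o [-0.0254 -0.0242 -0.0205  0.0149  0.0173] r [-0.0085 -0.0056  0.0085]
side10 0.211 21 o [-0.0239 -0.0212 -0.0195  0.0127  0.0189] r [-0.0088 -0.0055  0.0076]
side10 0.217 37 o [-0.019  -0.0146 -0.0065  0.0125  0.0178] r [-0.0142 -0.0053  0.0188]
side10 0.223 41 o [-0.0122 -0.0072 -0.0022  0.0014  0.0113] r [-0.0199 -0.001   0.0096]
side10 0.229 2 o [-0.0016 -0.0015 -0.0015 -0.0015 -0.0014] r [-0.0067  0.0002  0.0071]
```

The hook bears on the loop bar: the wrist force went from −2.1 to +2.2 N. I release slowly and back out along the fingers.

Request:
carry_out:
  plan:
    - [0.22,0,0,0,0,0,0]
    - [0.3,0,0,0,0,0,0]
    - [0.45,0,0,0,0,0,0]
    - [0.6,0,0,0,0,0,0]
    - [0.6,0,0,0,0,0,0]
    - [0.6,-0.007,-0.0005,0.007,0,0,0]
    - [0.6,-0.02,-0.0014,0.02,0,0,0]
    - [0.6,-0.035,-0.0024,0.035,0,0,0]

```text
t: 17.35
position: [0.5845, 0.0174, 0.1667]
tool_rot: [-180.0, 44.9, -176.1]
wrist_force: [0.3, 0.5, 1.0]
finger_gap: 0.604
finger_force: 0.0
```

Request:
carry_out:
  plan:
    - [0.6,-0.015,-0.001,0.015,0,0,0]
    - [0.6,-0.03,-0.002,0.03,0,0,0]
    - [0.6,-0.045,-0.003,0.045,0,0,0]
    - [0.6,-0.06,-0.004,0.065,0,0,0]
    - [0.6,-0.075,-0.005,0.085,0,0,0]
    - [0.6,-0.085,-0.006,0.105,0,0,0]
    - [0.6,-0.085,-0.006,0.105,0,0,0]

```text
t: 18.23
position: [0.5008, 0.0109, 0.2744]
tool_rot: [-179.8, 45.3, -176.0]
wrist_force: [0.3, 0.7, 0.3]
finger_gap: 0.599
finger_force: 0.0
```

```bash
python3 - <<'E'
from h import *
print(get_state()['q'].round(1),get_state()['wrist_force'],get_state()['t'])
s=grab('side','side11')['img'];d=grab('top','top11')['img']
a=cv2.resize(d[140:260,150:270,::-1],(400,400),interpolation=cv2.INTER_CUBIC)
b=cv2.resize(s[110:230,170:290,::-1],(400,400),interpolation=cv2.INTER_CUBIC)
cv2.imwrite('pics/v11.png',np.hstack([a,b]))
E
```

```text
[ -18.3  -44.8  139.1   22.3   44.8 -122.3] [0.33966805 0.73218578 0.25991244] 18.225
```

View pics/v11.png

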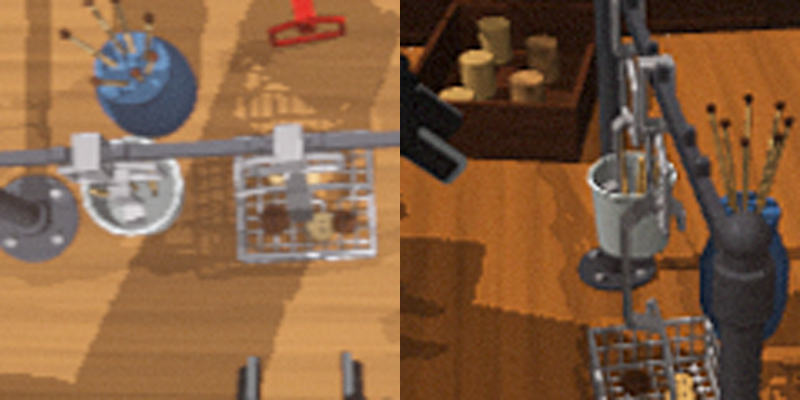

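The basket hangs from the middle hanger's loop (top crop 305,200) with its buttons inside, and the hand is clear. I let it settle, check once more and hand in.

Request:
carry_out:
  plan:
    - [0.6,0,0,0,0,0,0]
    - [0.6,0,0,0,0,0,0]
    - [0.6,0,0,0,0,0,0]
    - [0.6,0,0,0,0,0,0]
    - [0.6,0,0,0,0,0,0]
    - [0.6,0,0,0,0,0,0]
    - [0.6,0,0,0,0,0,0]
    - [0.6,0,0,0,0,0,0]

```text
t: 19.32
position: [0.5001, 0.0114, 0.2719]
tool_rot: [-180.0, 45.0, -176.1]
wrist_force: [-1.0, -0.1, -0.1]
finger_gap: 0.6
finger_force: 0.0
```

```bash
python3 - <<'E'
from h import *
e=np.array([-.0684,.9977]); q=grab('top','top12')
for q in(dict(np.load('top11.npz')),q):
    P=cloud(q)[q['range_z']>0]; r=(P[:,:2]-[.6315,.018])@e; o=(P[:,:2]-[.6315,.018])@[e[1],-e[0]]
    k=(abs(r)<.07)&(o>-.07)&(o<.07)&(P[:,2]>.04)&(P[:,2]<.09); print(np.c_[r,o][k].min(0),np.c_[r,o][k].max(0))
    for lo,hi in((-.06,-.035),(.035,.06)):
        j=k&(o>lo)&(o<hi); print('rim',np.percentile(P[j,2],[90,98]))
    j=(abs(r)<.015)&(abs(o)<.02)&(P[:,2]>.32); print('eye r',r[j&(abs(o)>.006)].min(),r[j&(abs(o)>.006)].max(),P[j,2].max())
print(job_done())
E
```

```text
[-0.05457982 -0.05062478] [0.05621213 0.05061292]
rim [0.07579959 0.07653342]
rim [0.07442658 0.07489305]
eye r -0.007487034039122097 0.007787705693371323 0.3355331251879652
[-0.05472684 -0.04989576] [0.05639237 0.05154695]
rim [0.07600419 0.07706452]
rim [0.07509053 0.07716051]
eye r -0.0074062758896292335 0.007790260894339804 0.33547161745782605
the job is handed in; nothing more can be done
None
```

The job is handed in at about 19 s of the 64 allowed: the empty hanger is seated between the middle lugs and the basket hangs level from its loop, with its buttons inside and the hand clear; the cup hanger, needle jar and mug were not touched.

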